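# Put the spare engine parts back in their stock trays

## Task

Put the loose spares back into stock: the two gudgeon pins, the two valve springs and the rocker arm each go into the empty front bay of the tray whose back bay already holds parts of that kind. Stand the pins and springs on end, side by side on the bay's floor, and lay the rocker arm flat on its side as it lies now. Leave the piston standing where it is.

Things in the scene. Friction and masses are not known exactly. Their poses are not given: they have to be found in the camera images.
- pin_a: Gudgeon pin (loose): plain bright steel tube, 24 mm across with a 15 mm bore, 62 mm tall, 0.12 to 0.18 kg, standing on end on the bench. Origin at the centre of its lower end, z up along its axis. One of two alike.
- pin_b: Gudgeon pin (loose): plain bright steel tube, 24 mm across with a 15 mm bore, 62 mm tall, 0.12 to 0.18 kg, standing on end on the bench. Origin at the centre of its lower end, z up along its axis. One of two alike.
- spring_a: Valve spring (loose): coil of dark steel wire, 34 mm across, 48 mm tall, ground flat ends, 0.06 to 0.095 kg, standing on end on the bench; too stiff to give in the fingers (grip it across its outside). Origin at the centre of its lower end, z up along its axis. One of two alike.
- spring_b: Valve spring (loose): coil of dark steel wire, 34 mm across, 48 mm tall, ground flat ends, 0.06 to 0.095 kg, standing on end on the bench; too stiff to give in the fingers (grip it across its outside). Origin at the centre of its lower end, z up along its axis. One of two alike.
- rocker: Rocker arm (loose): bright steel, 0.15 to 0.24 kg, lying on its side. Round boss 28 mm across, 30 tall, upright 14 mm bore with bronze bush; two arms 14 wide, 14 high, level with its underside, to x = +38 (rounded pad) and x = -36 (dark screw across it at x = -28, 8 thick, y -19 to 16). Origin: boss axis at the underside, x along the arms, z up. Grip the boss across y.
- tray_pins: Fixed steel tray, 150 (x) by 160 (y) mm outside, walls 3 thick, 16 high, floor 3 thick. Origin: centre of underside; x from front (robot side) to back. A 16 high cross wall at x = 20.5 to 23.5 divides it. Empty front bay: x -72 to 20.5 (middle -26), y -77 to 77. Back bay: three gudgeon pins standing in a row at x = 48, tops 65 mm over the bench, held firm in a grey foam strip.
- tray_springs: Fixed steel tray, 150 (x) by 160 (y) mm outside, walls 3 thick, 16 high, floor 3 thick. Origin: centre of underside; x from front (robot side) to back. A 16 high cross wall at x = 20.5 to 23.5 divides it. Empty front bay: x -72 to 20.5 (middle -26), y -77 to 77. Back bay: three valve springs standing in a row at x = 48, tops 51 mm over the bench, held firm in a grey foam strip.
- tray_rockers: Fixed steel tray, 150 (x) by 160 (y) mm outside, walls 3 thick, 16 high, floor 3 thick. Origin: centre of underside; x from front (robot side) to back. A 16 high cross wall at x = 20.5 to 23.5 divides it. Empty front bay: x -72 to 20.5 (middle -26), y -77 to 77. Back bay: two rocker arms end to end along y at x = 48, tops 35 mm over the bench, held firm in a grey foam strip.
- piston: Bystander: aluminium piston (loose), 62 mm across, 54 mm tall, standing crown up among the spares. Origin at the centre of its underside.
Not all that is in view belongs to the job. What is shaped like the spring_b but green, pink or turquoise is not meant.

How it is judged:
By the outcome, as a careful person would: the job done as asked, in the order asked, and still so for the second after the job is handed in, with the robot touching nothing.
It also fails if it takes over 131 s, if anything falls off the work surface, if the arm or the gripper's body presses on something with over 40 N, if the wrist force passes 120 N, or if a joint passes its speed limit or range.

## Robot

A 6-joint arm with a two-finger parallel gripper is mounted at the origin on the work surface. World frame = base frame: x ahead of the robot, y to its left, z up, the work surface at z = 0. Lengths are in m, angles in rad, forces in N, time in s.
With the tool pointing down it reaches from about 0.35 to 0.85 m from the base axis. Payload 8.1 kg.
Tool frame: the origin (TCP) lies between the finger pads; the fingertips stand 11 mm ahead of it and the grasp point (between the pads) lies 8 mm behind it (robot.tips_ahead is the distance from the TCP to the fingertips, in m); z points along the fingers, y is the line along which they close (so a half turn about z gives the same grasp; the last joint's range is limited). The gripper opens to 93 mm and grips with 3 to 60 N. Pads are 15 mm wide; open, the fingers measure 128 mm over their backs; the gripper's body (75 mm by 188 mm) begins 65 mm behind the grasp point.
Start: joints at [-1.258, 0.13, 1.488, -0, 1.523, -0.085], TCP at [0.232, -0.553, 0.205] pointing down, gripper open.
Joint ranges: [-2.96, 2.96], [-0.89, 2.26], [0.02, 2.5], [-1.34, 4.48], [0, 2.73], [-2.66, 2.66]. Speed limits (rad/s): [2.39, 2.39, 2.79, 3.14, 3.14, 3.14].

## Interface

Orientations are given as a rotation vector (axis times angle).
In Python, from plant import robot gives the robot as it stands. The module is installed in compiled form; this text tells all that it offers.
- The arm moves only by the tool move_arm, never from a script. Its argument "deltas" is one flat list of numbers, 7 for each row, row after row: the shift along the tool's x, y, z in m, then the turn, a rotation vector about the tool's x, y, z in rad, then the opening, from 0 (shut) to 1 (fully open). A call has 1 to 12 rows; each row is the pose to reach, as a shift and turn from the pose commanded when the call began, along the tool's axes at that moment; what a row does not reach only later rows make up. A row lasts 1/8 s, in which the tool goes at most 62.5 mm and 10.7 degrees, less where a joint would pass 70% of its speed; a pose out of reach is approached as far as the arm can. A call with a gripper value outside its range is refused whole. The fingers move at their own pace and stop on an object; "squeeze" is the grip in N (left out, the last holds). Time passes only in rows, so rows that repeat a pose let the fingers close. It gives the time, the measured TCP pose, the force, the opening and the grip force at its end, in the units of the state.
- robot.read_state(): the state, without advancing time (a new reading comes with each control period).
- robot.read_camera(name): name is "side" or "top"; returns (picture, depth): 480x640x3 uint8, red, green, blue; 480x640 float32, m along the optical axis (not along the pixel's ray), 0 where there is no reading.
- robot.camera_model(name): a dict with "K" (3x3 intrinsics, pixels), "R" (3x3) and "t" (3): a world point X has camera coordinates R X + t. Camera axes: x right, y down, z forward; pixel columns grow to the right and rows downward; lengths in m; the calibration is good to about 2 mm. A picture is of the moment at which its call begins. camera_model takes no time and is no camera call.
- robot.close_job(): hands the job in; it is judged then, once.
Trained networks look in the newest picture that a camera, given by its name, has taken for a name from the list of things; names that differ only in an ending like _2 or _b are one class to them, and where a whole thing is asked for, a point or a joint stands for the part that bears it (a point fixed in the world has none). Each returns a list of dicts, best first, with "confidence" (0 to 1); they miss things now and then, are a little off and sometimes report something else, mostly with a low value. They report only what shows in the picture. A call takes as long as a camera call. They do not tell look-alikes from the thing itself.
- robot.recognise(camera, label): "uv" ([column, row] in pixels, amid what is visible of it).
The state is a dict: "t": time; "q": joint angles; "dq": joint speeds; "joint_torque": joint torques, N m; "tool_pos": TCP position; "orientation": TCP orientation; "force": force on the tool from outside, world axes, zero at the start; "wrist_torque": the same for the moment, N m; "opening": finger opening in m; "gripper_force": force on a finger pad.
Only numpy, scipy, OpenCV 4.12 (cv2) and the standard library are available. Lean on these libraries where they do the work, as an engineer would, in place of code of your own. Each camera call takes 0.05 s, during which the arm holds its last target. There are 200 camera calls.

## Working session

There is one attempt and no reset: what is moved stays moved. The work goes in short steps, Python scripts to look and compute and a tool call to move; the robot and the scene stay as the last step left them, time stands still between calls to the robot, and variables do not carry over. Pictures are saved under pics/ and viewed, at most 14 in all, crops included, and the job is handed in when it is done.

Besides the shell and the picture viewer there is one more tool, called after ">>>" in YAML: its name, and indented under it one key for each argument. move_arm: Moves the arm, as the interface text tells. Its arguments: {"type":"object","properties":{"deltas":{"type":"array","items":{"type":"number"}},"squeeze":{"type":"number"}},"required":["deltas"]}

```bash
mkdir -p pics; cat > h.py <<'E'
import numpy as np, cv2
from plant import robot
def snap(n):
    im,d=robot.read_camera(n); return im,d,robot.camera_model(n)
def cloud(d,m):
    v,u=np.mgrid[0:480,0:640]; K=m["K"]
    p=np.stack([(u-K[0][2])/K[0][0]*d,(v-K[1][2])/K[1][1]*d,d],-1)
    P=(p-np.array(m["t"]))@np.array(m["R"]); P[d==0]=np.nan
    return P
E
python3 - <<'E'
from h import *
for n in("top","side"):
    im,d,m=snap(n); cv2.imwrite(f"pics/{n}0.png",im[:,:,::-1]); P=cloud(d,m); np.savez(f"{n}0.npz",im=im,P=P)
    print(n,"cam at",-np.array(m["R"]).T@m["t"])
    for l in("pin_a","spring_a","rocker","piston","tray_pins","tray_springs","tray_rockers"):
        for r in robot.recognise(n,l):
            u,v=map(int,r["uv"]); print(l,(u,v),round(r["confidence"],2),np.round(P[v,u],3))
s=robot.read_state();print(s["t"],s["tool_pos"],s["orientation"],s["opening"])
E
```

```text
top cam at [0.34301863 0.03406302 1.00777297]
pin_a (365, 255) 0.68 [ 0.467 -0.047 -0.001]
pin_a (439, 284) 0.66 [ 0.414 -0.166  0.061]
pin_a (463, 171) 0.54 [ 0.625 -0.222  0.003]
spring_a (169, 310) 0.88 [0.361 0.295 0.001]
spring_a (208, 332) 0.86 [0.325 0.219 0.033]
spring_a (123, 305) 0.7 [0.367 0.375 0.002]
spring_a (160, 265) 0.69 [0.438 0.313 0.01 ]
spring_a (180, 370) 0.66 [0.259 0.267 0.009]
spring_a (307, 252) 0.57 [0.465 0.056 0.035]
rocker (502, 317) 0.56 [ 0.363 -0.279  0.033]
piston (231, 280) 0.93 [nan nan nan]
tray_pins (222, 156) 0.71 [0.64  0.216 0.003]
tray_springs (343, 169) 0.8 [ 0.622 -0.004  0.003]
tray_springs (440, 281) 0.44 [ 0.423 -0.179  0.006]
tray_rockers (462, 169) 0.81 [ 0.629 -0.221  0.002]
side cam at [0.30149837 0.71393522 0.53981938]
pin_a (364, 179) 0.88 [ 0.414 -0.162  0.038]
pin_a (328, 207) 0.72 [ 0.46  -0.036  0.041]
pin_a (238, 216) 0.53 [ 0.631 -0.013  0.003]
spring_a (323, 407) 0.73 [0.368 0.384 0.047]
spring_a (317, 244) 0.72 [0.454 0.071 0.034]
spring_a (171, 291) 0.65 [0.656 0.212 0.003]
spring_a (423, 350) 0.59 [0.261 0.243 0.019]
spring_a (380, 319) 0.57 [0.325 0.221 0.039]
spring_a (341, 353) 0.55 [0.364 0.3   0.045]
spring_a (272, 165) 0.33 [ 0.634 -0.228  0.003]
rocker (397, 166) 0.76 [ 0.358 -0.283  0.013]
piston (323, 298) 0.95 [0.409 0.217 0.055]
tray_pins (171, 295) 0.76 [0.651 0.221 0.004]
tray_springs (238, 216) 0.74 [ 0.631 -0.013  0.003]
tray_rockers (271, 165) 0.76 [ 0.635 -0.224  0.004]
0.8 [ 0.23246672 -0.55313592  0.20472953] [-3.07961875e+00 -6.20801572e-01  5.03779038e-06] 0.09313367313391674
```

View pics/top0.png

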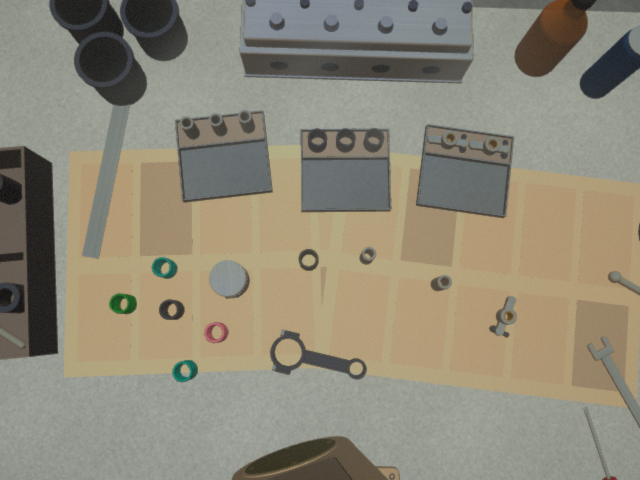

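View pics/side0.png

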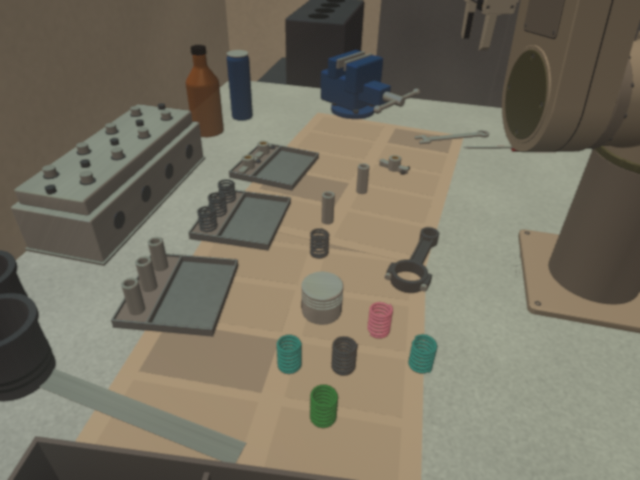

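Top view: the loose pins are at (368,255) and (443,283), the dark springs at (308,259) and (171,310), and the rocker at (507,317). The trays, left to right, are pins (222,156), springs (345,169) and rockers (465,170). The coloured springs and the con-rod are decoys. Next I measure precisely from depth.

```bash
python3 - <<'E'
from h import *
D={n:np.load(n+"0.npz") for n in("top","side")}
from scipy.optimize import least_squares
def near(n,c,r,z0,z1):
    P=D[n]["P"].reshape(-1,3); P=P[~np.isnan(P[:,0])]
    return P[(np.hypot(P[:,0]-c[0],P[:,1]-c[1])<r)&(P[:,2]>z0)&(P[:,2]<z1)]
for k,c,h,r in(("pinA",(.463,-.04),.062,.012),("pinB",(.414,-.164),.062,.012),("sprA",(.46,.065),.048,.017),("sprB",(.362,.3),.048,.017)):
    for n in D:
        q=near(n,c,.034,h-.006,h+.006); a=near(n,c,.034,.008,h+.006)
        if len(q)<4: print(k,n,"few",len(q)); continue
        rc=cv2.minEnclosingCircle((q[:,:2]*1000).astype(np.float32))
        s=near(n,c,.034,.01,h-.008)
        f=least_squares(lambda p:np.hypot(*(s[:,:2]-p).T)-r,c,loss="soft_l1",f_scale=.001).x if len(s)>5 else None
        print(k,n,len(q),np.round(q.mean(0),4),"circ",np.round(rc[0],1),round(rc[1],1),"side-fit",f,len(s), "zmax",a[:,2].max().round(4))
for n in D:
    b=near(n,(.362,-.283),.06,.023,.04); a=near(n,(.362,-.283),.06,.006,.04)
    print("rocker",n,len(b),b.mean(0).round(4),cv2.minEnclosingCircle((b[:,:2]*1000).astype(np.float32)),cv2.minAreaRect((a[:,:2]*1000).astype(np.float32)))
    ar=near(n,(.362,-.283),.06,.007,.018); v=a[:,:2]-a[:,:2].mean(0); w=np.linalg.svd(v,full_matrices=False)[2][0]; print(" pca dir",w, np.degrees(np.arctan2(w[1],w[0])))
for t,c in(("pins",(.655,.217)),("springs",(.645,0.0)),("rockers",(.645,-.22))):
  for n in D:
    a=near(n,c,.125,.0095,.0185)
    print(t,n,len(a),cv2.minAreaRect((a[:,:2]*1000).astype(np.float32)), "bench z",np.median(near(n,(c[0]-.14,c[1]),.02,-.02,.02)[:,2]))
# floor patch
    f=near(n,c,.13,.0,.007)
    print("  side z",np.median(f[:,2]))
I=D["top"]["im"]; cv2.imwrite("pics/c1.png",cv2.resize(I[110:345,110:540],None,fx=1.8,fy=1.8,interpolation=2)[:,:,::-1])
E
```

```text
pinA top 107 [ 0.4618 -0.0478  0.062 ] circ [461.9 -48. ] 12.0 side-fit [ 0.46109731 -0.04724996] 77 zmax 0.0669
pinA side 95 [ 0.4629 -0.0456  0.0598] circ [463.8 -45.3] 13.0 side-fit [ 0.46382233 -0.04802425] 251 zmax 0.0632
pinB top 115 [ 0.418  -0.1741  0.0618] circ [ 418.  -174.4] 12.0 side-fit [ 0.41772707 -0.17351642] 123 zmax 0.0679
pinB side 75 [ 0.4199 -0.1723  0.0597] circ [ 418.7 -173.5] 12.8 side-fit [ 0.41645469 -0.15434414] 219 zmax 0.063
sprA top 142 [0.4533 0.0536 0.0458] circ [452.9  53.5] 16.9 side-fit [0.44947111 0.05232103] 60 zmax 0.0521
sprA side 113 [0.4543 0.0565 0.0448] circ [454.5  54.7] 17.6 side-fit [0.45506441 0.05300334] 298 zmax 0.0485
sprB top 146 [0.361  0.2843 0.0464] circ [361.6 283.3] 17.1 side-fit [0.36222088 0.28166249] 149 zmax 0.0515
sprB side 203 [0.3631 0.286  0.045 ] circ [363.7 284.3] 17.4 side-fit [0.36336829 0.28358788] 539 zmax 0.0494
rocker top 189 [ 0.3648 -0.2904  0.0297] ((364.04638671875, -291.043701171875), 14.559346199035645) ((353.775146484375, -279.8088684082031), (103.73220825195312, 103.26457214355469), 47.454803466796875)
 p
[... 674 characters left out ...]
((618.7483520507812, -8.062965393066406), (150.72129821777344, 159.50946044921875), 1.7852309942245483) bench z 0.001907613538432242
  side z 0.002431362710651081
springs side 1262 ((620.8582763671875, -6.961753845214844), (151.1505126953125, 164.6009063720703), 2.3117165565490723) bench z 0.0009884262500837466
  side z 0.0018522794325268532
rockers top 2176 ((624.6625366210938, -223.5791015625), (160.73394775390625, 152.63058471679688), 83.33496856689453) bench z 0.0015884274895368894
  side z 0.002348846734017546
rockers side 937 ((625.1351928710938, -223.62786865234375), (166.2022705078125, 151.5192413330078), 83.52351379394531) bench z 0.0012393474848990185
  side z 0.0020211653840048185
```

View pics/c1.png

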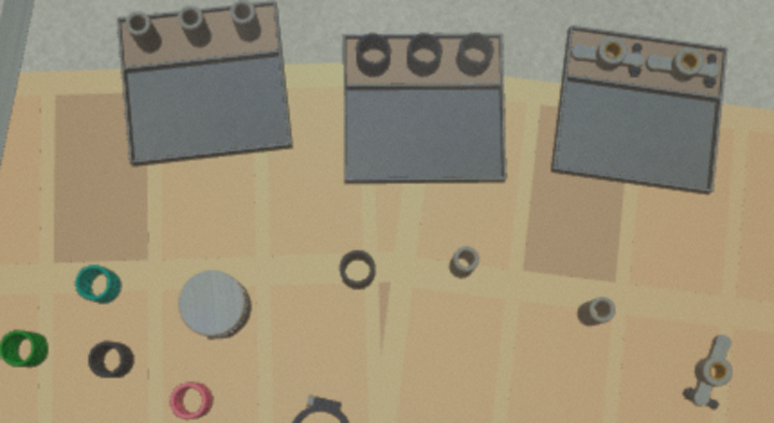

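The crop confirms it: grey springs, steel pins, and the rocker with its pad end pointing away at about -22° yaw. The heights match the sizes given. Order will be pins, springs, rocker, with the tool yaw set to 0. First hover over pin B at (.418,-.174).

>>> move_arm:
  deltas: [0.04, -0.035, 0.012, 0, 0, 0.05, 0.55, 0.08, -0.07, 0.025, 0, 0, 0.1, 0.55, 0.12, -0.105, 0.037, 0, 0, 0.15, 0.55, 0.16, -0.14, 0.05, 0, 0, 0.2, 0.55, 0.2, -0.175, 0.06, 0, 0, 0.25, 0.55, 0.24, -0.21, 0.07, 0, 0, 0.3, 0.55, 0.28, -0.245, 0.08, 0, 0, 0.35, 0.55, 0.305, -0.265, 0.09, 0, 0, 0.398, 0.55, 0.318, -0.2775, 0.095, 0, 0, 0.398, 0.55, 0.318, -0.2775, 0.095, 0, 0, 0.398, 0.55, 0.318, -0.2775, 0.095, 0, 0, 0.398, 0.55]
  squeeze: 20

```text
t: 2.17
tool_pos: [0.4181, -0.1748, 0.1101]
orientation: [3.141, -0.0, 0.0]
force: [-0.3, 0.5, 0.2]
opening: 0.0511
gripper_force: 0.0
```

>>> move_arm:
  deltas: [0, 0, 0.03, 0, 0, 0, 0.55, 0, 0, 0.06, 0, 0, 0, 0.55, 0, 0, 0.08, 0, 0, 0, 0.55, 0, 0, 0.084, 0, 0, 0, 0.55, 0, 0, 0.084, 0, 0, 0, 0.55, 0, 0, 0.084, 0, 0, 0, 0.15, 0, 0, 0.084, 0, 0, 0, 0.15, 0, 0, 0.084, 0, 0, 0, 0.15, 0, 0, 0.084, 0, 0, 0, 0.15, 0, 0, 0.084, 0, 0, 0, 0.15, 0, 0, 0.084, 0, 0, 0, 0.15]

```text
t: 3.55
tool_pos: [0.4185, -0.1743, 0.0261]
orientation: [3.141, -0.0, 0.001]
force: [-0.1, 0.1, 3.7]
opening: 0.0233
gripper_force: 20.0
```

```bash
python3 - <<'E'
from h import *
im,d,m=snap("side"); cv2.imwrite("pics/s1.png",cv2.resize(im[60:360,120:520],None,fx=2,fy=2)[:,:,::-1])
print(robot.read_state()["tool_pos"])
E
```

```text
[ 0.41847289 -0.17426532  0.02609956]
```

View pics/s1.png

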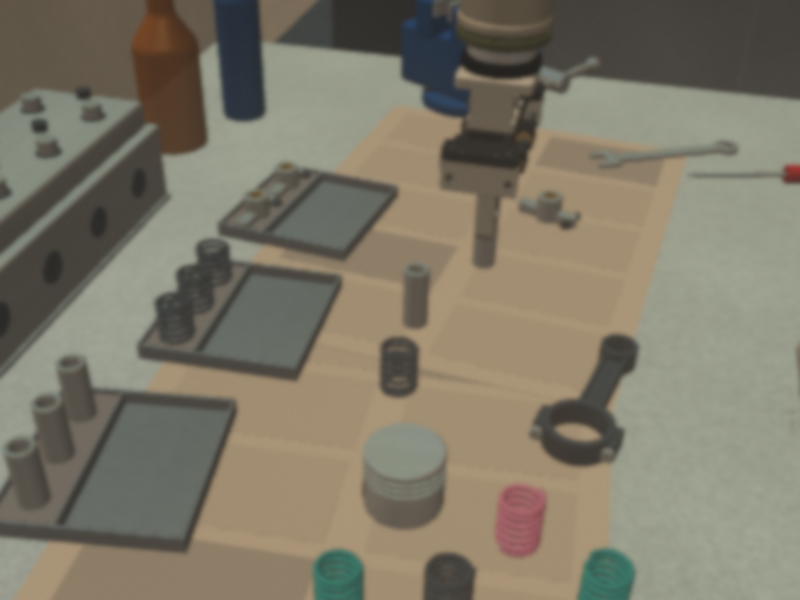

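Pin B is gripped at an opening of 23 mm (24 mm expected), with the gripper at (485,240). Next: lift it and carry it to the pin tray at (.609,.241).

>>> move_arm:
  deltas: [0, 0, -0.03, 0, 0, 0, 0.15, 0, 0, -0.065, 0, 0, 0, 0.15, 0, 0, -0.09, 0, 0, 0, 0.15, 0.012, -0.026, -0.1, 0, 0, 0, 0.15, 0.03, -0.065, -0.1, 0, 0, 0, 0.15, 0.05, -0.109, -0.1, 0, 0, 0, 0.15, 0.07, -0.152, -0.1, 0, 0, 0, 0.15, 0.09, -0.196, -0.1, 0, 0, 0, 0.15, 0.11, -0.239, -0.1, 0, 0, 0, 0.15, 0.13, -0.283, -0.1, 0, 0, 0, 0.15, 0.15, -0.326, -0.1, 0, 0, 0, 0.15, 0.165, -0.36, -0.1, 0, 0, 0, 0.15]
  squeeze: 25

```text
t: 5.1
tool_pos: [0.583, 0.1876, 0.1246]
orientation: [3.141, 0.001, -0.003]
force: [-0.7, -0.0, -1.8]
opening: 0.0236
gripper_force: 25.0
```

>>> move_arm:
  deltas: [0.013, -0.028, 0, 0, 0, 0, 0.15, 0.022, -0.048, 0, 0, 0, 0, 0.15, 0.026, -0.0555, 0, 0, 0, 0, 0.15, 0.026, -0.0555, 0, 0, 0, 0, 0.15, 0.026, -0.0555, 0, 0, 0, 0, 0.15]

```text
t: 5.72
tool_pos: [0.6089, 0.2404, 0.1255]
orientation: [3.141, -0.001, -0.001]
force: [-0.3, -0.4, -1.6]
opening: 0.0235
gripper_force: 25.0
```

>>> move_arm:
  deltas: [0, 0, 0.03, 0, 0, 0, 0.15, 0, 0, 0.06, 0, 0, 0, 0.15, 0, 0, 0.08, 0, 0, 0, 0.15, 0, 0, 0.088, 0, 0, 0, 0.15, 0, 0, 0.092, 0, 0, 0, 0.15, 0, 0, 0.094, 0, 0, 0, 0.15, 0, 0, 0.096, 0, 0, 0, 0.15, 0, 0, 0.097, 0, 0, 0, 0.15, 0, 0, 0.097, 0, 0, 0, 0.15, 0, 0, 0.097, 0, 0, 0, 0.15]

```text
t: 6.98
tool_pos: [0.6095, 0.2415, 0.0292]
orientation: [-3.141, 0.0, -0.001]
force: [-0.6, 0.0, 0.6]
opening: 0.0232
gripper_force: 25.0
```

>>> move_arm:
  deltas: [0, 0, 0, 0, 0, 0, 0.35, 0, 0, 0, 0, 0, 0, 0.45, 0, 0, 0, 0, 0, 0, 0.55, 0, 0, 0, 0, 0, 0, 0.55, 0, 0, -0.02, 0, 0, 0, 0.55, 0, 0, -0.05, 0, 0, 0, 0.55, 0, 0, -0.081, 0, 0, 0, 0.55, -0.02, 0.04, -0.081, 0, 0, 0, 0.55, -0.045, 0.09, -0.081, 0, 0, 0, 0.55, -0.07, 0.14, -0.081, 0, 0, 0, 0.55, -0.095, 0.19, -0.081, 0, 0, 0, 0.55, -0.12, 0.24, -0.081, 0, 0, 0, 0.55]

```text
t: 8.48
tool_pos: [0.489, -0.0001, 0.1116]
orientation: [3.141, 0.0, 0.004]
force: [0.0, -0.4, -0.2]
opening: 0.051
gripper_force: 0.0
```

```bash
python3 - <<'E'
from h import *
im,d,m=snap("side"); cv2.imwrite("pics/s2.png",cv2.resize(im[60:360,100:500],None,fx=2,fy=2)[:,:,::-1])
P=cloud(d,m).reshape(-1,3)
q=P[(np.hypot(P[:,0]-.609,P[:,1]-.241)<.04)&(P[:,2]>.055)&(P[:,2]<.075)]
print(len(q),q.mean(0) if len(q) else 0, cv2.minEnclosingCircle((q[:,:2]*1000).astype(np.float32)),q[:,2].max())
print(robot.read_state()["tool_pos"])
E
```

```text
213 [0.60958559 0.24351521 0.0613859 ] ((610.2844848632812, 242.76181030273438), 13.040188789367676) 0.06635472598576313
[ 0.48631831 -0.0049537   0.11093103]
```

View pics/s2.png

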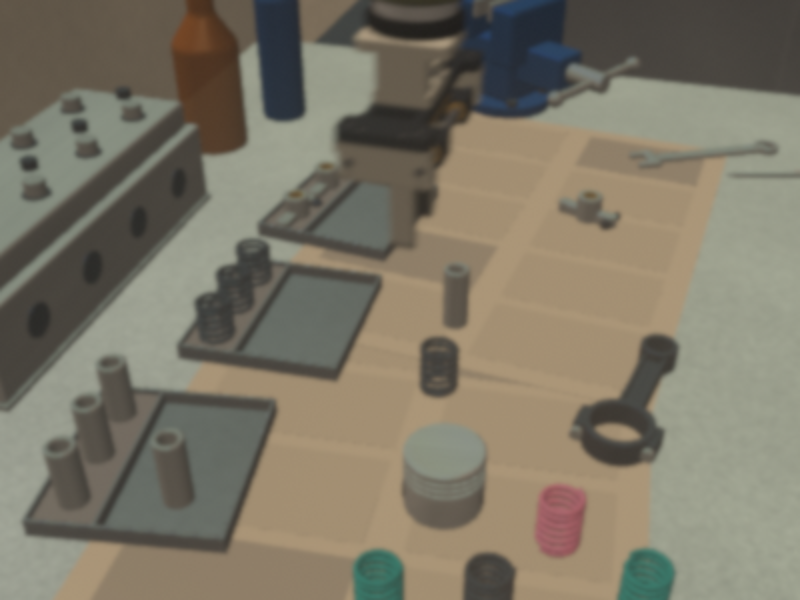

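Pin B now stands in the bay at (172,470) in the crop. Next is pin A at (.4625,-.047).

>>> move_arm:
  deltas: [-0.015, 0.027, 0, 0, 0, 0, 0.55, -0.027, 0.048, 0, 0, 0, 0, 0.55, -0.027, 0.048, 0, 0, 0, 0, 0.55, -0.027, 0.048, 0.03, 0, 0, 0, 0.55, -0.027, 0.048, 0.06, 0, 0, 0, 0.55, -0.027, 0.048, 0.08, 0, 0, 0, 0.55, -0.027, 0.048, 0.084, 0, 0, 0, 0.55, -0.027, 0.048, 0.084, 0, 0, 0, 0.55, -0.027, 0.048, 0.084, 0, 0, 0, 0.15, -0.027, 0.048, 0.084, 0, 0, 0, 0.15, -0.027, 0.048, 0.084, 0, 0, 0, 0.15, -0.027, 0.048, 0.084, 0, 0, 0, 0.15]

```text
t: 10.02
tool_pos: [0.4625, -0.0467, 0.0261]
orientation: [3.142, -0.001, 0.001]
force: [-0.5, 0.5, 2.2]
opening: 0.0233
gripper_force: 24.9
```

>>> move_arm:
  deltas: [0, 0, 0, 0, 0, 0, 0.15, 0, 0, 0, 0, 0, 0, 0.15, 0, 0, 0, 0, 0, 0, 0.15]

```text
t: 10.4
tool_pos: [0.4625, -0.0467, 0.026]
orientation: [3.141, -0.0, 0.001]
force: [0.0, 0.8, 3.7]
opening: 0.0237
gripper_force: 24.9
```

>>> move_arm:
  deltas: [0, 0, -0.03, 0, 0, 0, 0.15, 0, 0, -0.065, 0, 0, 0, 0.15, 0, 0, -0.09, 0, 0, 0, 0.15, 0.015, -0.022, -0.1, 0, 0, 0, 0.15, 0.04, -0.057, -0.1, 0, 0, 0, 0.15, 0.065, -0.092, -0.1, 0, 0, 0, 0.15, 0.09, -0.128, -0.1, 0, 0, 0, 0.15, 0.115, -0.164, -0.1, 0, 0, 0, 0.15, 0.137, -0.195, -0.1, 0, 0, 0, 0.15, 0.15, -0.214, -0.1, 0, 0, 0, 0.15, 0.1565, -0.2225, -0.1, 0, 0, 0, 0.15, 0.1565, -0.2225, -0.1, 0, 0, 0, 0.15]

```text
t: 11.9
tool_pos: [0.6183, 0.1758, 0.125]
orientation: [3.141, 0.001, -0.002]
force: [0.8, -0.1, -0.3]
opening: 0.0234
gripper_force: 24.9
```

>>> move_arm:
  deltas: [0, 0, 0, 0, 0, 0, 0.15, 0, 0, 0.03, 0, 0, 0, 0.15, 0, 0, 0.06, 0, 0, 0, 0.15, 0, 0, 0.08, 0, 0, 0, 0.15, 0, 0, 0.088, 0, 0, 0, 0.15, 0, 0, 0.092, 0, 0, 0, 0.15, 0, 0, 0.094, 0, 0, 0, 0.15, 0, 0, 0.096, 0, 0, 0, 0.15, 0, 0, 0.097, 0, 0, 0, 0.15, 0, 0, 0.097, 0, 0, 0, 0.15, 0, 0, 0.097, 0, 0, 0, 0.15]

```text
t: 13.28
tool_pos: [0.619, 0.1759, 0.0292]
orientation: [-3.141, 0.0, -0.001]
force: [0.2, 0.7, 0.1]
opening: 0.0235
gripper_force: 24.9
```

>>> move_arm:
  deltas: [0, 0, 0, 0, 0, 0, 0.35, 0, 0, 0, 0, 0, 0, 0.45, 0, 0, 0, 0, 0, 0, 0.5, 0, 0, -0.02, 0, 0, 0, 0.5, 0, 0, -0.05, 0, 0, 0, 0.5, 0, 0, -0.081, 0, 0, 0, 0.6, -0.025, 0.018, -0.081, 0, 0, 0, 0.65, -0.065, 0.048, -0.081, 0, 0, 0, 0.65, -0.105, 0.078, -0.081, 0, 0, 0, 0.65, -0.145, 0.107, -0.081, 0, 0, 0, 0.65, -0.165, 0.122, -0.081, 0, 0, 0, 0.65, -0.165, 0.122, -0.081, 0, 0, 0, 0.65]

```text
t: 14.78
tool_pos: [0.4536, 0.0532, 0.1113]
orientation: [3.142, -0.003, 0.004]
force: [-0.1, 0.2, 0.8]
opening: 0.0604
gripper_force: 0.0
```

>>> move_arm:
  deltas: [0, 0, 0, 0, 0, 0, 0.65, 0, 0, 0.03, 0, 0, 0, 0.65, 0, 0, 0.06, 0, 0, 0, 0.65, 0, 0, 0.08, 0, 0, 0, 0.65, 0, 0, 0.086, 0, 0, 0, 0.65, 0, 0, 0.086, 0, 0, 0, 0.65, 0, 0, 0.086, 0, 0, 0, 0.28, 0, 0, 0.086, 0, 0, 0, 0.28, 0, 0, 0.086, 0, 0, 0, 0.28, 0, 0, 0.086, 0, 0, 0, 0.28, 0, 0, 0.086, 0, 0, 0, 0.28, 0, 0, 0.086, 0, 0, 0, 0.28]
  squeeze: 20

```text
t: 16.27
tool_pos: [0.4541, 0.0538, 0.0242]
orientation: [-3.142, 0.0, -0.001]
force: [-0.2, -0.8, 5.4]
opening: 0.0332
gripper_force: 20.0
```

```bash
python3 - <<'E'
from h import *
im,d,m=snap("side"); cv2.imwrite("pics/s3.png",cv2.resize(im[130:355,120:420],None,fx=2.6,fy=2.6)[:,:,::-1])
E
```

```text
(no output)
```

View pics/s3.png

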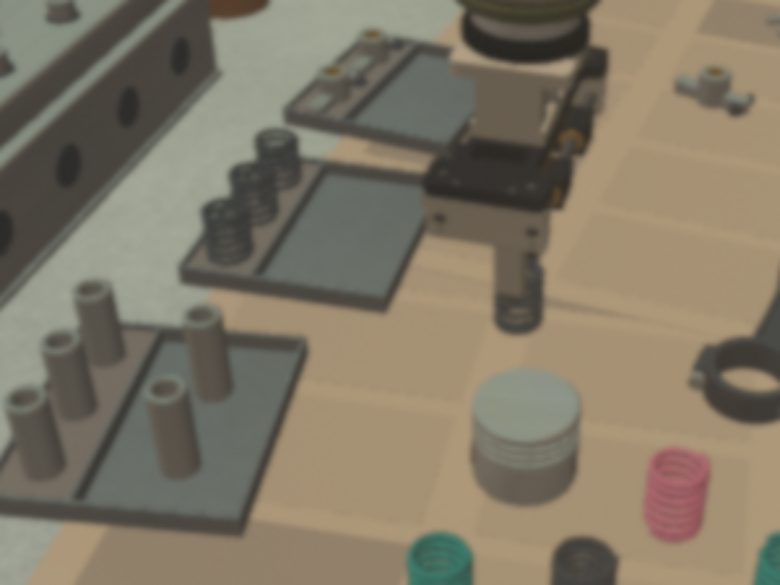

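Both pins stand in the bay at (175,430) and (208,355), and spring A is held at (518,300). I'll carry it to (.595,-.041) in the spring tray.

>>> move_arm:
  deltas: [0, 0, -0.03, 0, 0, 0, 0.28, 0, 0, -0.065, 0, 0, 0, 0.28, 0, 0, -0.08, 0, 0, 0, 0.28, 0.02, 0.013, -0.08, 0, 0, 0, 0.28, 0.05, 0.033, -0.08, 0, 0, 0, 0.28, 0.08, 0.054, -0.08, 0, 0, 0, 0.28, 0.11, 0.074, -0.08, 0, 0, 0, 0.28, 0.131, 0.088, -0.08, 0, 0, 0, 0.28, 0.1415, 0.0955, -0.08, 0, 0, 0, 0.28, 0.1415, 0.0955, -0.08, 0, 0, 0, 0.28, 0.1415, 0.0955, -0.08, 0, 0, 0, 0.28]

```text
t: 17.7
tool_pos: [0.5943, -0.041, 0.1033]
orientation: [-3.141, -0.0, 0.002]
force: [-0.1, -0.0, -0.9]
opening: 0.0332
gripper_force: 20.0
```

>>> move_arm:
  deltas: [0, 0, 0.03, 0, 0, 0, 0.28, 0, 0, 0.055, 0, 0, 0, 0.28, 0, 0, 0.066, 0, 0, 0, 0.28, 0, 0, 0.071, 0, 0, 0, 0.28, 0, 0, 0.074, 0, 0, 0, 0.28, 0, 0, 0.076, 0, 0, 0, 0.28, 0, 0, 0.077, 0, 0, 0, 0.28, 0, 0, 0.077, 0, 0, 0, 0.28, 0, 0, 0.077, 0, 0, 0, 0.28]

```text
t: 18.82
tool_pos: [0.5956, -0.0418, 0.0273]
orientation: [3.141, -0.0, 0.001]
force: [0.7, 0.1, 2.1]
opening: 0.0335
gripper_force: 20.0
```

>>> move_arm:
  deltas: [0, 0, 0, 0, 0, 0, 0.5, 0, 0, 0, 0, 0, 0, 0.6, 0, 0, 0, 0, 0, 0, 0.6, 0, 0, -0.03, 0, 0, 0, 0.6, 0, 0, -0.065, 0, 0, 0, 0.6, -0.02, -0.028, -0.083, 0, 0, 0, 0.6, -0.05, -0.07, -0.083, 0, 0, 0, 0.6, -0.08, -0.112, -0.083, 0, 0, 0, 0.6, -0.11, -0.154, -0.083, 0, 0, 0, 0.6, -0.14, -0.196, -0.083, 0, 0, 0, 0.6, -0.17, -0.238, -0.083, 0, 0, 0, 0.6, -0.2, -0.28, -0.083, 0, 0, 0, 0.6]

```text
t: 20.32
tool_pos: [0.3941, 0.2396, 0.1099]
orientation: [-3.141, 0.001, -0.001]
force: [-0.3, 1.0, 0.6]
opening: 0.0559
gripper_force: 0.0
```

>>> move_arm:
  deltas: [-0.02, -0.028, 0, 0, 0, 0, 0.6, -0.0325, -0.0455, 0, 0, 0, 0, 0.6, -0.0325, -0.0455, 0, 0, 0, 0, 0.6, -0.0325, -0.0455, 0, 0, 0, 0, 0.6]

```text
t: 20.82
tool_pos: [0.363, 0.2835, 0.1097]
orientation: [3.141, 0.0, 0.0]
force: [-0.6, -0.5, 0.3]
opening: 0.0558
gripper_force: 0.0
```

>>> move_arm:
  deltas: [0, 0, 0.03, 0, 0, 0, 0.6, 0, 0, 0.06, 0, 0, 0, 0.6, 0, 0, 0.08, 0, 0, 0, 0.6, 0, 0, 0.086, 0, 0, 0, 0.6, 0, 0, 0.086, 0, 0, 0, 0.6, 0, 0, 0.086, 0, 0, 0, 0.28, 0, 0, 0.086, 0, 0, 0, 0.28, 0, 0, 0.086, 0, 0, 0, 0.28, 0, 0, 0.086, 0, 0, 0, 0.28, 0, 0, 0.086, 0, 0, 0, 0.28, 0, 0, 0.086, 0, 0, 0, 0.28]

```text
t: 22.2
tool_pos: [0.3632, 0.2842, 0.0243]
orientation: [-3.141, 0.0, -0.002]
force: [-1.2, -0.3, 6.5]
opening: 0.0334
gripper_force: 20.0
```

```bash
python3 - <<'E'
from h import *
im,d,m=snap("side"); cv2.imwrite("pics/s4.png",im[:,:,::-1])
E
```

```text
(no output)
```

View pics/s4.png

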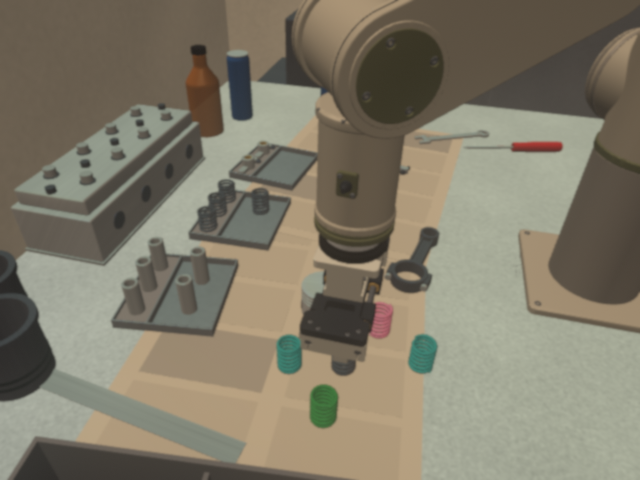

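The gripper holds the dark spring B at (343,360), spring A stands in its bay at (260,200), and the neighbouring springs are untouched. Carry spring B to (.593,.025).

>>> move_arm:
  deltas: [0, 0, -0.03, 0, 0, 0, 0.28, 0, 0, -0.065, 0, 0, 0, 0.28, 0, 0, -0.09, 0, 0, 0, 0.28, 0.015, 0.017, -0.09, 0, 0, 0, 0.28, 0.045, 0.051, -0.09, 0, 0, 0, 0.28, 0.075, 0.085, -0.09, 0, 0, 0, 0.28, 0.105, 0.118, -0.09, 0, 0, 0, 0.28, 0.135, 0.152, -0.09, 0, 0, 0, 0.28, 0.165, 0.186, -0.09, 0, 0, 0, 0.28, 0.195, 0.22, -0.09, 0, 0, 0, 0.28, 0.215, 0.242, -0.09, 0, 0, 0, 0.28, 0.23, 0.259, -0.09, 0, 0, 0, 0.28]

```text
t: 23.75
tool_pos: [0.5929, 0.0237, 0.1128]
orientation: [-3.141, 0.002, 0.002]
force: [-0.1, 0.4, -1.3]
opening: 0.0334
gripper_force: 20.0
```

>>> move_arm:
  deltas: [0, 0, 0, 0, 0, 0, 0.28, 0, 0, 0, 0, 0, 0, 0.28, 0, 0, 0.03, 0, 0, 0, 0.28, 0, 0, 0.06, 0, 0, 0, 0.28, 0, 0, 0.076, 0, 0, 0, 0.28, 0, 0, 0.081, 0, 0, 0, 0.28, 0, 0, 0.084, 0, 0, 0, 0.28, 0, 0, 0.086, 0, 0, 0, 0.28, 0, 0, 0.087, 0, 0, 0, 0.28, 0, 0, 0.087, 0, 0, 0, 0.28, 0, 0, 0.087, 0, 0, 0, 0.28]

```text
t: 25.12
tool_pos: [0.5933, 0.0248, 0.0274]
orientation: [3.142, -0.0, 0.002]
force: [-1.0, -0.7, 3.3]
opening: 0.0331
gripper_force: 20.0
```

>>> move_arm:
  deltas: [0, 0, 0, 0, 0, 0, 0.45, 0, 0, 0, 0, 0, 0, 0.5, 0, 0, 0, 0, 0, 0, 0.5, 0, 0, -0.03, 0, 0, 0, 0.5, 0, 0, -0.065, 0, 0, 0, 0.5, -0.015, 0.021, -0.075, 0, 0, 0.04, 0.55, -0.045, 0.062, -0.075, 0, 0, 0.1, 0.55, -0.075, 0.104, -0.075, 0, 0, 0.16, 0.55, -0.105, 0.145, -0.075, 0, 0, 0.22, 0.55, -0.135, 0.187, -0.075, 0, 0, 0.28, 0.55, -0.165, 0.228, -0.075, 0, 0, 0.34, 0.55, -0.195, 0.27, -0.075, 0, 0, 0.384, 0.55]

```text
t: 26.62
tool_pos: [0.3965, -0.2462, 0.1019]
orientation: [3.083, -0.602, 0.001]
force: [1.0, 0.2, -0.4]
opening: 0.0511
gripper_force: 0.0
```

```bash
python3 - <<'E'
from h import *
D=np.load("top0.npz"); P=D["P"];im=D["im"]
# rocker axis from top view: pad tip & boss
Q=P.reshape(-1,3); m=(np.hypot(Q[:,0]-.365,Q[:,1]+.29)<.046)&(Q[:,2]>.006)&(Q[:,2]<.018); q=Q[m]
b=np.array([.365,-.290]); far=q[np.hypot(*(q[:,:2]-b).T)>.022]; pad=far[far[:,0]>.37]
print("pad",len(pad),pad.mean(0),np.degrees(np.arctan2(*(pad[:,:2].mean(0)-b)[::-1])))
cv2.imwrite("pics/r.png",cv2.resize(im[285:350,470:545],None,fx=8,fy=8,interpolation=2)[:,:,::-1])
E
```

```text
pad 88 [ 0.39171307 -0.30007817  0.01288899] -20.670224466145505
```

View pics/r.png

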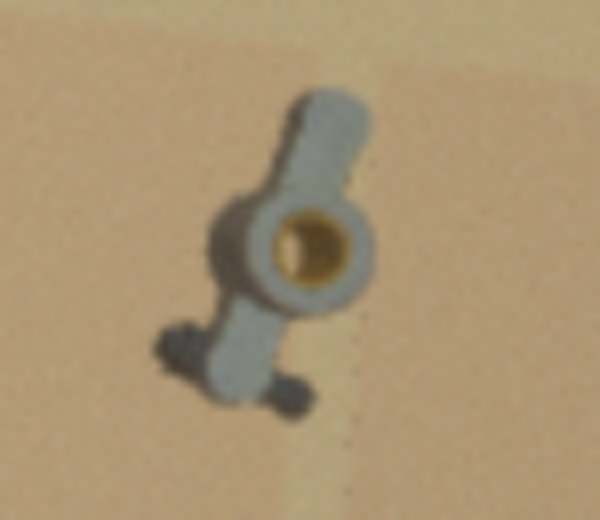

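The crop shows the pad at the top (335,110), the boss with its bronze bush at (312,245), and the screw at the lower left. That gives a yaw of about -20.5°, close enough to the tool's -22°.

>>> move_arm:
  deltas: [-0.008, 0.032, 0, 0, 0, 0, 0.55, -0.013, 0.053, 0, 0, 0, -0.02, 0.55, -0.013, 0.053, 0.01, 0, 0, -0.02, 0.55, -0.013, 0.053, 0.04, 0, 0, -0.02, 0.55, -0.013, 0.053, 0.07, 0, 0, -0.02, 0.55, -0.013, 0.053, 0.083, 0, 0, -0.02, 0.55, -0.013, 0.053, 0.086, 0, 0, -0.02, 0.55, -0.013, 0.053, 0.086, 0, 0, -0.02, 0.55, -0.013, 0.053, 0.086, 0, 0, -0.02, 0.22, -0.013, 0.053, 0.086, 0, 0, -0.02, 0.22, -0.013, 0.053, 0.086, 0, 0, -0.02, 0.22, -0.013, 0.053, 0.086, 0, 0, -0.02, 0.22]
  squeeze: 25

```text
t: 28.12
tool_pos: [0.366, -0.29, 0.0164]
orientation: [3.089, -0.569, 0.002]
force: [-0.2, -1.5, 4.1]
opening: 0.0214
gripper_force: 1.9
```

>>> move_arm:
  deltas: [0, 0, 0, 0, 0, 0, 0.22, 0, 0, 0, 0, 0, 0, 0.22]

```text
t: 28.38
tool_pos: [0.366, -0.29, 0.0163]
orientation: [3.089, -0.569, 0.001]
force: [-0.5, -1.2, 5.3]
opening: 0.0202
gripper_force: 2.8
```

The opening is 20 mm where 28 was expected, so I'm looking before lifting.

```bash
python3 - <<'E'
from h import *
a,_,_=snap("side"); b,d,m=snap("top")
A=cv2.resize(a[120:220,340:460],(480,400),interpolation=2)
B=cv2.resize(b[270:350,450:546],(480,400),interpolation=2) 
cv2.imwrite("pics/g.png",np.vstack([A,B])[:, :,::-1][:600] if 0 else np.hstack([A,B])[:,:,::-1][:, :800] if 0 else cv2.resize(np.hstack([A,B]),(800,333))[:,:,::-1])
E
```

```text
(no output)
```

View pics/g.png

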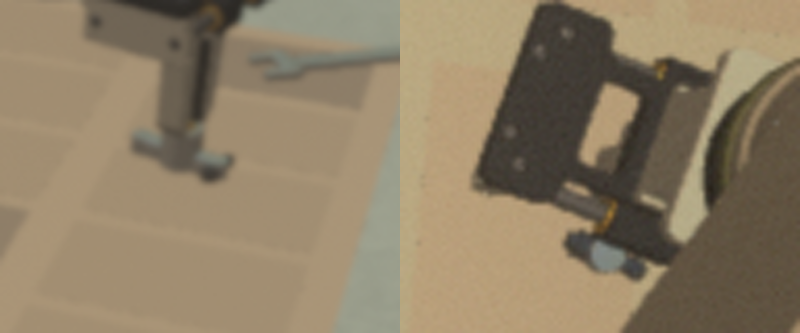

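```bash
python3 - <<'E'
from h import *
print("tips",robot.tips_ahead)
a,d,m=snap("side"); P=cloud(d,m)
# column profile down the finger/boss in full image: crop px/ (800/960*4)=3.33 per px
for u in (390,392,394,396,398):
    print(u,[(v,*(P[v,u]*1000).round(0).astype(int)) for v in range(146,176,3) if not np.isnan(P[v,u,0])])
b,d,m=snap("top");P=cloud(d,m).reshape(-1,3)
q=P[(np.hypot(P[:,0]-.33,P[:,1]+.276)<.03)&(P[:,2]>.006)&(P[:,2]<.02)]; print("screw end",len(q),q.mean(0))
s=robot.read_state(); print(s["opening"],s["gripper_force"],s["force"])
E
```

```text
tips 0.011
390 [(146, np.int64(377), np.int64(-264), np.int64(68)), (149, np.int64(376), np.int64(-264), np.int64(61)), (152, np.int64(376), np.int64(-268), np.int64(52)), (155, np.int64(375), np.int64(-267), np.int64(46)), (158, np.int64(374), np.int64(-267), np.int64(39)), (161, np.int64(374), np.int64(-279), np.int64(25)), (164, np.int64(373), np.int64(-278), np.int64(18)), (167, np.int64(373), np.int64(-279), np.int64(10)), (170, np.int64(372), np.int64(-278), np.int64(3)), (173, np.int64(370), np.int64(-267), np.int64(2))]
392 [(146, np.int64(373), np.int64(-264), np.int64(69)), (149, np.int64(372), np.int64(-266), np.int64(61)), (152, np.int64(371), np.int64(-262), np.int64(56)), (155, np.int64(370), np.int64(-261), np.int64(49)), (158, np.int64(370), np.int64(-266), np.int64(40)), (161, np.int64(370), np.int64(-278), np.int64(26)), (164, np.int64(369), np.int64(-276), np.int64(20)), (167, np.int64(368), np.int64(-276), np.int64(12)), (170, np.int64(367), np.int64(-277), np.int64(5)), (173, np.int64(366), np.int64(-269), np.int64(2))]
394 [(146, np.int64(369), np.int64(-266), n
[... 955 characters left out ...]
3, np.int64(357), np.int64(-270), np.int64(2))]
398 [(146, np.int64(362), np.int64(-299), np.int64(54)), (149, np.int64(361), np.int64(-296), np.int64(48)), (152, np.int64(360), np.int64(-297), np.int64(40)), (155, np.int64(360), np.int64(-297), np.int64(33)), (158, np.int64(358), np.int64(-292), np.int64(28)), (161, np.int64(357), np.int64(-279), np.int64(28)), (164, np.int64(356), np.int64(-279), np.int64(20)), (167, np.int64(355), np.int64(-277), np.int64(14)), (170, np.int64(354), np.int64(-281), np.int64(4)), (173, np.int64(353), np.int64(-270), np.int64(3))]
screw end 124 [ 0.3374645  -0.27896609  0.01192664]
0.020777658084228715 2.8049297584220767 [-0.02164915 -1.63747114  5.70894796]
```

In depth the near finger ends at about z=35 mm, and the boss below it is bare. The fingers closed above the boss, so the tips sit higher than stated. I'll open, rise and measure the true tip height.

>>> move_arm:
  deltas: [0, 0, 0, 0, 0, 0, 0.4, 0, 0, 0, 0, 0, 0, 0.5, 0, 0, -0.03, 0, 0, 0, 0.5, 0, 0, -0.06, 0, 0, 0, 0.5, 0, 0, -0.06, 0, 0, 0, 0.5, 0, 0, -0.06, 0, 0, 0, 0.5]

```text
t: 29.32
tool_pos: [0.3652, -0.2888, 0.0747]
orientation: [-3.089, 0.569, 0.002]
force: [-0.4, 0.3, -0.0]
opening: 0.0464
gripper_force: 0.0
```

```bash
python3 - <<'E'
from h import *
a,d,m=snap("side"); P=cloud(d,m)
s=robot.read_state(); print(s["tool_pos"],s["opening"],s["force"])
Q=P.reshape(-1,3); c=np.array(s["tool_pos"])
q=Q[(np.hypot(Q[:,0]-c[0],Q[:,1]-c[1])<.06)&(Q[:,2]>.036)&(Q[:,2]<.2)]
hi,e=np.histogram(q[:,2],bins=np.arange(.036,.2,.006))
print([(round(z*1000),n) for z,n in zip(e,hi)])
low=q[q[:,2]<.095]; print(len(low), low[np.argsort(low[:,2])][:12].round(3))
# rocker now
q=Q[(np.hypot(Q[:,0]-.365,Q[:,1]+.29)<.05)&(Q[:,2]>.022)&(Q[:,2]<.036)]; print("boss",len(q),q.mean(0),cv2.minEnclosingCircle((q[:,:2]*1000).astype(np.float32)))
cv2.imwrite("pics/g2.png",cv2.resize(a[90:210,320:480],None,fx=5,fy=5,interpolation=2)[:,:,::-1])
E
```

```text
[ 0.36492266 -0.28856694  0.07429207] 0.04638534303408916 [0.27222631 0.71249695 0.13475074]
[(36, np.int64(0)), (42, np.int64(0)), (48, np.int64(0)), (54, np.int64(0)), (60, np.int64(0)), (66, np.int64(0)), (72, np.int64(0)), (78, np.int64(0)), (84, np.int64(11)), (90, np.int64(38)), (96, np.int64(45)), (102, np.int64(55)), (108, np.int64(57)), (114, np.int64(53)), (120, np.int64(55)), (126, np.int64(60)), (132, np.int64(55)), (138, np.int64(63)), (144, np.int64(49)), (150, np.int64(15)), (156, np.int64(3)), (162, np.int64(1)), (168, np.int64(0)), (174, np.int64(30)), (180, np.int64(58)), (186, np.int64(87)), (192, np.int64(121))]
45 [[ 0.359 -0.314  0.088]
 [ 0.348 -0.312  0.088]
 [ 0.354 -0.309  0.088]
 [ 0.361 -0.313  0.088]
 [ 0.381 -0.264  0.089]
 [ 0.366 -0.262  0.089]
 [ 0.352 -0.308  0.089]
 [ 0.377 -0.263  0.089]
 [ 0.357 -0.311  0.09 ]
 [ 0.364 -0.314  0.09 ]
 [ 0.379 -0.262  0.09 ]
 [ 0.35  -0.306  0.09 ]]
boss 89 [ 0.36597416 -0.2874081   0.02787613] ((366.67919921875, -289.5504150390625), 14.889191627502441)
```

View pics/g2.png

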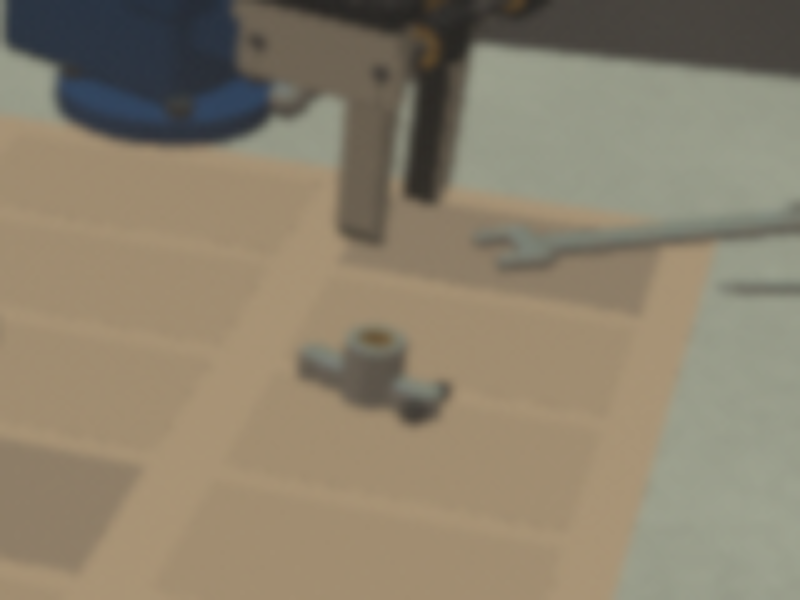

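The tips measure about 13 mm above the reported TCP, not 11 mm below, which explains the miss. The rocker is undisturbed, with its boss at (.366,-.2895). Descend until the true tips are at about 11 mm (TCP -2 mm).

>>> move_arm:
  deltas: [0, 0, 0.03, 0, 0, 0, 0.5, 0, 0, 0.055, 0, 0, 0, 0.5, 0, 0, 0.066, 0, 0, 0, 0.5, 0, 0, 0.072, 0, 0, 0, 0.5, 0, 0, 0.075, 0, 0, 0, 0.5, 0, 0, 0.077, 0, 0, 0, 0.5, 0, 0, 0.077, 0, 0, 0, 0.5, 0, 0, 0.077, 0, 0, 0, 0.5]

```text
t: 30.38
tool_pos: [0.366, -0.2896, -0.0008]
orientation: [3.089, -0.569, 0.001]
force: [0.3, -0.4, 0.3]
opening: 0.046
gripper_force: 0.0
```

>>> move_arm:
  deltas: [0, 0, 0, 0, 0, 0, 0.22, 0, 0, 0, 0, 0, 0, 0.22, 0, 0, 0, 0, 0, 0, 0.22, 0, 0, 0, 0, 0, 0, 0.22, 0, 0, 0, 0, 0, 0, 0.22]

```text
t: 31.0
tool_pos: [0.3658, -0.2896, -0.0011]
orientation: [3.089, -0.569, 0.0]
force: [-0.8, -1.0, 1.5]
opening: 0.0273
gripper_force: 25.0
```

>>> move_arm:
  deltas: [0, 0, -0.025, 0, 0, 0, 0.22, 0, 0, -0.05, 0, 0, 0, 0.22, 0, 0, -0.07, 0, 0, 0, 0.22, 0.02, -0.015, -0.07, 0, 0, 0, 0.22, 0.05, -0.038, -0.07, 0, 0, -0.06, 0.22, 0.08, -0.061, -0.07, 0, 0, -0.12, 0.22, 0.11, -0.084, -0.07, 0, 0, -0.18, 0.22, 0.14, -0.107, -0.07, 0, 0, -0.25, 0.22, 0.17, -0.13, -0.07, 0, 0, -0.25, 0.22, 0.186, -0.142, -0.07, 0, 0, -0.25, 0.22, 0.1935, -0.148, -0.07, 0, 0, -0.25, 0.22, 0.1935, -0.148, -0.07, 0, 0, -0.25, 0.22]

```text
t: 32.5
tool_pos: [0.5989, -0.2197, 0.0681]
orientation: [-3.136, 0.178, 0.002]
force: [0.1, -0.2, -2.3]
opening: 0.0275
gripper_force: 25.0
```

```bash
python3 - <<'E'
from h import *
a,d,m=snap("side"); s=robot.read_state(); print(s["tool_pos"],s["orientation"],s["opening"],s["gripper_force"])
cv2.imwrite("pics/g3.png",cv2.resize(a[90:240,180:380],None,fx=4,fy=4,interpolation=2)[:,:,::-1])
E
```

```text
[ 0.59848958 -0.22000353  0.0682042 ] [-3.13619386e+00  1.79181008e-01  1.83447888e-03] 0.02712460145324109 24.999633729457855
```

View pics/g3.png

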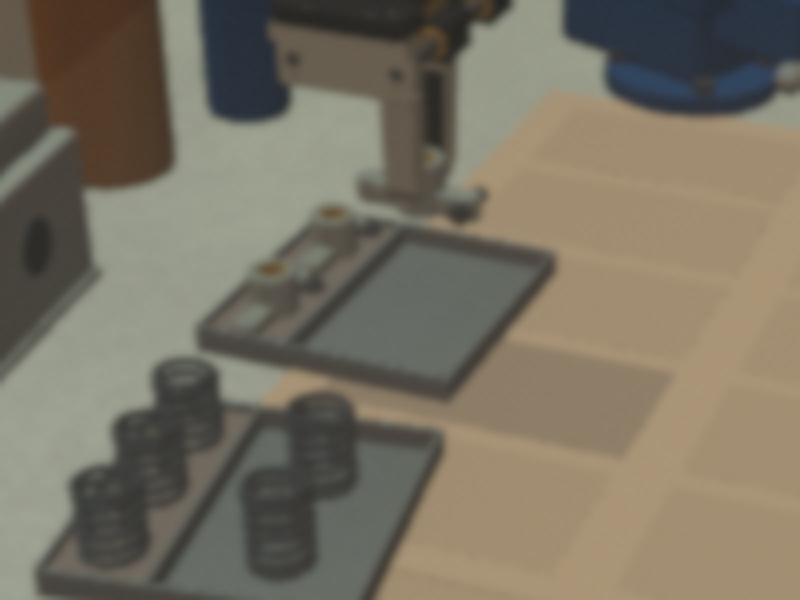

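The rocker is held level over its bay at (420,195), and both springs stand in their bay. Lower it.

>>> move_arm:
  deltas: [0, 0, 0, 0, 0, 0, 0.22, 0, 0, 0.025, 0, 0, 0, 0.22, 0, 0, 0.045, 0, 0, 0, 0.22, 0, 0, 0.056, 0, 0, 0, 0.22, 0, 0, 0.061, 0, 0, 0, 0.22, 0, 0, 0.064, 0, 0, 0, 0.22, 0, 0, 0.066, 0, 0, 0, 0.22, 0, 0, 0.067, 0, 0, 0, 0.22, 0, 0, 0.067, 0, 0, 0, 0.22, 0, 0, 0.067, 0, 0, 0, 0.22]

```text
t: 33.8
tool_pos: [0.5994, -0.2201, 0.002]
orientation: [3.136, -0.179, 0.001]
force: [0.4, 0.1, -1.4]
opening: 0.0275
gripper_force: 25.0
```

>>> move_arm:
  deltas: [0, 0, 0.0005, 0, 0, 0, 0.22, 0, 0, 0.0005, 0, 0, 0, 0.35, 0, 0, 0.0005, 0, 0, 0, 0.45, 0, 0, 0.0005, 0, 0, 0, 0.5, 0, 0, -0.03, 0, 0, 0, 0.5, 0, 0, -0.07, 0, 0, 0, 0.5, 0, 0, -0.11, 0, 0, 0, 0.5, -0.04, 0.02, -0.14, 0, 0, 0, 0.5, -0.09, 0.04, -0.15, 0, 0, 0, 0.5, -0.14, 0.07, -0.15, 0, 0, 0, 0.5, -0.19, 0.1, -0.15, 0, 0, 0, 0.5, -0.2, 0.11, -0.15, 0, 0, 0, 0.5]

```text
t: 35.3
tool_pos: [0.3855, -0.3076, 0.1518]
orientation: [3.136, -0.183, -0.0]
force: [0.8, 0.1, -0.1]
opening: 0.0467
gripper_force: 0.0
```

```bash
python3 - <<'E'
from h import *
a,d,m=snap("side"); P=cloud(d,m).reshape(-1,3)
cv2.imwrite("pics/f1.png",a[:,:,::-1])
b,d,m=snap("top"); cv2.imwrite("pics/f2.png",b[:,:,::-1]); P=cloud(d,m).reshape(-1,3)
for n,c,h,r in(("pB",(.609,.242),.065,.03),("pA",(.619,.176),.065,.03),("sA",(.595,-.041),.051,.03),("sB",(.593,.025),.051,.03),("rk",(.599,-.22),.033,.03)):
    q=P[(np.hypot(P[:,0]-c[0],P[:,1]-c[1])<r)&(abs(P[:,2]-h)<.008)]
    print(n,len(q),q.mean(0).round(4) if len(q) else 0)
E
```

```text
pB 127 [0.6078 0.2407 0.0644]
pA 119 [0.6175 0.1747 0.0646]
sA 141 [ 0.5944 -0.0419  0.0485]
sB 142 [0.5909 0.0252 0.0486]
rk 178 [ 0.598  -0.2185  0.0326]
```

View pics/f1.png

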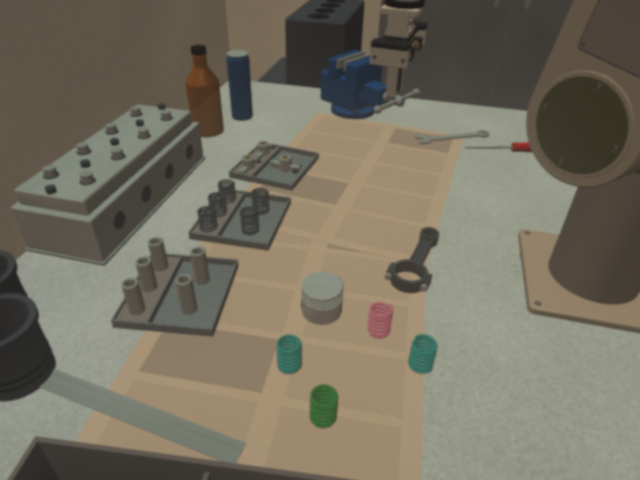

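View pics/f2.png

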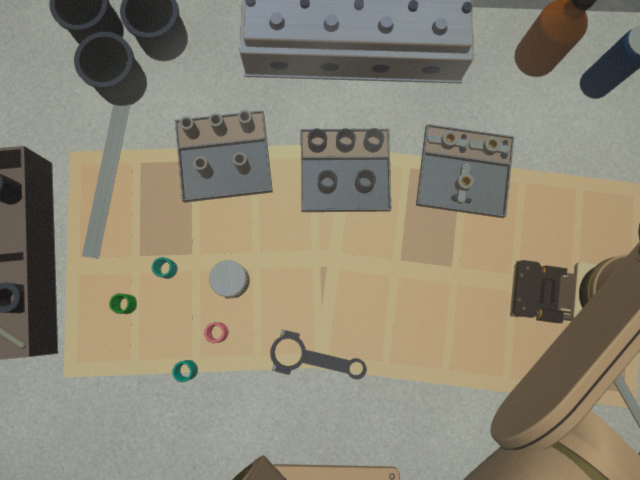

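The top view shows the pins in their bay at (202,163) and (240,159), the springs at (327,181) and (366,181), and the rocker flat at (465,182). The piston hasn't moved, and the top heights match parts standing on the bay floors.

```bash
python3 -c "
from plant import robot
print(robot.close_job())"
```

```text
the job is handed in; nothing more can be done
None
```

The job is handed in, 35 s into the 131 s allowed: both pins and both springs stand in the front bays of their trays, the rocker arm lies flat in its own, and the piston was not moved.

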